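# Pack the parts case in layers

## Robot

A 6-joint arm with a two-finger parallel gripper is mounted at the origin on a cart in front of the work surface, level with it; the furniture and walls round the work are solid. World frame = base frame: x ahead of the robot, y to its left, z up, the work surface at z = 0. Lengths are in m, angles in rad, forces in N, time in s.
With the tool pointing down it reaches from about 0.15 to 0.775 m from the base axis. Payload 6.1 kg.
Tool frame: the origin (TCP) lies midway between the tips of the shut fingers; the grasp point (between the pads) lies bot.tcp_to_grasp behind it (bot.tcp_to_grasp is the distance from the TCP to the grasp point, in m); z points along the fingers, y is the line along which they close (so a half turn about z gives the same grasp; the last joint's range is limited). The gripper opens to 85 mm and grips with 20 to 120 N. Pads are 22 mm wide; open, the fingers measure 114 mm over their backs; the gripper's body (76 mm by 85 mm) begins 54 mm behind the grasp point. The pads swing forward as they close: fully open they stand 13 mm farther back than shut.
Start: joints at [1.324, 0.126, -0.04, 1.405, 0, 1.571], TCP at [0.128, 0.509, 0.197] pointing down, gripper open.
Joint ranges: [-2.72, 2.72], [-0.95, 1.95], [-1.27, 1.35], [-1.78, 2.02], [-1.46, 1.47], [-3.14, 3.14]. Speed limits (rad/s): [2.39, 2.39, 3.01, 3.14, 3.14, 3.14].

## Interface

Orientations are given as a unit quaternion [w, x, y, z].
In Python, from rig import bot, eyes, job, finder gives the robot as it stands. The module is installed in compiled form; this text tells all that it offers.
- The arm moves only by the tool send_rows, never from a script. Its argument "commands" is text: rows parted by semicolons, each of 4 numbers parted by spaces: the shift along the tool's x, y, z normalised to -1 to 1, where 1 is 40 mm, then the turn about the tool's z normalised to -1 to 1, where 1 is 0.1 rad. In form: tx ty tz twist; .... A call has exactly 10 rows; each row shifts and turns the commanded pose from where the row before left it, along the tool's axes as they then stand; what a row does not reach is not made up. A row lasts 1/12 s, in which the tool goes at most 41.7 mm and 7.16 degrees, less where a joint would pass 70% of its speed; a pose out of reach is approached as far as the arm can. A call with a number of a shift or a turn outside -1 to 1 is refused whole. A call with a gripper value outside its range is refused whole. "fingers" is the closure, from 0 (fully open) to 1 (shut), set as the call begins (left out, the last holds). The fingers move at their own pace and stop on an object; "squeeze" is the grip in N (left out, the last holds). Time passes only in rows, so rows that do not move let the fingers close, or fill a call up. It gives the time, the measured TCP pose, the force, the opening and the grip force at its end, in the units of the state.
- bot.get_obs(): the state, without advancing time (a new reading comes with each control period).
- eyes.read_camera(name): name is "scene" or "top"; returns a dict with "color" (480x640x3 uint8, blue, green, red), "fx", "fy", "cx", "cy" (pixels), "position" and "rotation" of the camera in the world. Camera axes: x right, y down, z forward; pixel columns grow to the right and rows downward; lengths in m; the calibration is good to about 2 mm. A picture is of the moment at which its call begins. There is no depth.
- job.close_job(): hands the job in; it is judged then, once.
Trained networks look in a picture, given as the dict that the camera call returned (one of the last four; its "shot" number tells which), for a name from the list of things; names that differ only in an ending like _2 or _b are one class to them, and where a whole thing is asked for, a point or a joint stands for the part that bears it (a point fixed in the world has none). Each returns a list of dicts, best first, with "p" (0 to 1); they miss things now and then, are a little off and sometimes report something else, mostly with a low value. They report only what shows in the picture. A call takes as long as a camera call. They do not tell look-alikes from the thing itself.
- finder.boxes_of(picture, label): "rect" ([left, top, right, bottom] in pixels, round what is visible of it).
The state is a dict: "clock": time; "joints": joint angles; "qvel": joint speeds; "effort": joint torques, N m; "position": TCP position; "tcp_rot": TCP orientation; "force": force on the tool from outside, world axes, zero at the start; "moment": the same for the moment, N m; "grip_width": finger opening in m; "grasp_force": force on a finger pad.
Only numpy, scipy, OpenCV 4.12 (cv2) and the standard library are available. Lean on these libraries where they do the work, as an engineer would, in place of code of your own. Each camera call takes 0.05 s, during which the arm holds its last target. There are 200 camera calls.

## Task

Pack the open grey parts case in two layers. First lay the milled metal block flat on the bottom of the case, between the two steps; then lift the orange tray by its handle, with the ball bearing still in it, and set it in the case over the block, level on both steps. Set both down gently, without dropping them, and leave them there.

Things in the scene. Friction and masses are not known exactly. Their poses are not given: they have to be found in the camera images.
- parts_case: Open grey case, fixed; origin under its centre, on the worktop. Outside 158 (x) x 204 (y) x 64 mm high, latches and handle 19 mm further at -x; walls and floor 4 mm. At each short end (+y, -y) inside is a solid step 28 mm wide, top 40 mm above the worktop; the floor between is 150 (x) x 140 mm (y). The tray rests on the steps, long side along y, with 15 mm (x) and 11 mm (y) play each way.
- block_center (a point): Milled light-grey metal block, 40 (x) x 60 (y) x 28 mm high, about 0.16 kg, a slot along y in its top, loose on the worktop, slot up; grip it across x by its long sides. The point is its centre, 14 mm above its underside; z up. In the case it stays 8 mm below the tops of the steps. Black rolls of tape nearby are not wanted.
- tray_handle (a point): Orange tray, 120 (x) x 174 mm (y), rim 22 mm high, walls and floor 3 mm, about 0.2 kg, loose on the worktop. Its handle stands across the middle: a black bar 76 mm long (x), 12 mm thick (y), 38 to 60 mm above the tray's underside; grip it across y. The point is the bar's centre, 49 mm above the underside; z up. Either way round (half turn) will do in the case.
- bearing_center (a point): Ball bearing, steel ring with a dark seal, 47 mm across, 14 mm high, 0.13 kg, lying loose in the tray's +y compartment, where it stays. The point is its centre, 7 mm above its underside.
There are look-alikes about, which are no part of the job. Of the things that look like the part that bears tray_handle, the larger one is meant. What is shaped like the part that bears bearing_center but purple is not meant.

How it is judged:
On the way:
1. the block lies flat on the bottom of the case, let go, before the tray is over it (x of block_center in the frame of parts_case between -0.06 and 0.06 m and y of block_center in the frame of parts_case between -0.055 and 0.055 m and z of block_center in the frame of parts_case below 0.024 m and angle between block_center's own z axis and vertical below 0.17 rad and contact force between the fingers and clamp_block below 0.2 N and linear speed of clamp_block below 0.03 m/s and horizontal distance between tray_handle and parts_case above 0.1 m), for 0.2 s.
At the end, for the whole second after the job is handed in: The block lies flat (10 degrees) on the case floor between the steps; the tray rests on both steps over it, level (4.5 degrees), along the case (14 degrees), centred within 20 mm in x and 16 mm in y, height within 6 mm; the bearing lies in the tray; block and tray at rest (x of block_center in the frame of parts_case between -0.06 and 0.06 m and y of block_center in the frame of parts_case between -0.055 and 0.055 m and z of block_center in the frame of parts_case below 0.024 m and angle between block_center's own z axis and vertical below 0.17 rad and x of tray_handle in the frame of parts_case between -0.02 and 0.02 m and y of tray_handle in the frame of parts_case between -0.016 and 0.016 m and z of tray_handle in the frame of parts_case between 0.083 and 0.095 m and angle between tray_handle's own z axis and vertical below 0.08 rad and angle between the y axis of tray_handle and the y axis of parts_case, either way round below 0.25 rad and x of bearing_center in the frame of tray_handle between -0.058 and 0.058 m and y of bearing_center in the frame of tray_handle between -0.085 and 0.085 m and z of bearing_center in the frame of tray_handle between -0.05 and -0.025 m and linear speed of each of tray, clamp_block below 0.03 m/s); the robot touches nothing.
It fails at once if the block is dropped into the case (falls more than about 25 mm) (horizontal distance between block_center and parts_case below 0.07 m and height (world z) of block_center below 0.1 m and linear speed of clamp_block above 0.7 m/s).
It fails at once if the tray is dropped into the case (falls more than about 25 mm) (horizontal distance between tray_handle and parts_case below 0.05 m and height (world z) of tray_handle below 0.15 m and linear speed of tray above 0.7 m/s).
It also fails if it takes over 64 s, if anything falls off the work surface, if the arm or the gripper's body presses on something with over 40 N, if the wrist force passes 120 N, or if a joint passes its speed limit or range.

## Working session

There is one attempt and no reset: what is moved stays moved. The work goes in short steps, Python scripts to look and compute and a tool call to move; the robot and the scene stay as the last step left them, time stands still between calls to the robot, and variables do not carry over. Pictures are saved under pics/ and viewed, at most 10 in all, crops included, and the job is handed in when it is done.

Besides the shell and the picture viewer there is one more tool, called after ">>>" as name(argument=value, ...) on one line, values as JSON. send_rows: Moves the arm, as the interface text tells. Scaled input: -1 to 1 covers 40 mm each way for a shift and 0.1 rad each way for a turn. Its arguments: {"type":"object","properties":{"commands":{"type":"string"},"fingers":{"type":"number"},"squeeze":{"type":"number"}},"required":["commands"]}

```bash
mkdir -p pics; cat > h.py <<'E'
import numpy as np, cv2
from rig import bot, eyes, job, finder
def ray(c,u,v,z):
    R=np.array(c["rotation"],float)
    if R.size==4:
        from scipy.spatial.transform import Rotation as Q
        R=Q.from_quat(np.roll(R,-1)).as_matrix()
    d=R.reshape(3,3)@np.array([(u-c["cx"])/c["fx"],(v-c["cy"])/c["fy"],1]);p=np.array(c["position"])
    return p+d*(z-p[2])/d[2]
E
python3 - <<'E'
from h import *
for n in("top","scene"):
    c=eyes.read_camera(n);cv2.imwrite(f"pics/{n}0.png",c["color"]);print(n,c["position"],c["rotation"],c["fx"])
    for l,z in(("parts_case",.064),("block_center",.028),("tray_handle",.022),("bearing_center",.014)):
        for b in finder.boxes_of(c,l)[:4]:
            r=b["rect"];print(l,round(b["p"],2),np.round(r),np.round(ray(c,(r[0]+r[2])/2,(r[1]+r[3])/2,z),3))
o=bot.get_obs();print(o["position"],o["tcp_rot"],o["clock"],bot.tcp_to_grasp)
E
```

```text
top [0.33469795 0.19231869 1.44280493] [-0.04744565  0.70959622 -0.70042579  0.06021484] 495.9091308553783
parts_case 0.68 [322. 205. 404. 276.] [0.532 0.075 0.064]
block_center 0.73 [427. 187. 453. 209.] [ 0.667 -0.155  0.028]
tray_handle 0.95 [200. 223. 270. 271.] [0.514 0.44  0.022]
tray_handle 0.74 [137. 228. 174. 275.] [0.499 0.667 0.022]
bearing_center 0.73 [218. 191. 236. 208.] [0.655 0.471 0.014]
bearing_center 0.71 [213. 232. 231. 252.] [0.529 0.479 0.014]
scene [0.07591894 1.2009637  0.6074839 ] [ 0.11695321 -0.18214478  0.82523929 -0.52165634] 503.58630552586766
parts_case 0.74 [291. 209. 370. 269.] [0.509 0.152 0.064]
block_center 0.51 [314. 199. 327. 212.] [ 0.66  -0.129  0.028]
tray_handle 0.84 [170. 361. 260. 422.] [0.49  0.685 0.022]
tray_handle 0.76 [224. 287. 321. 351.] [0.504 0.463 0.022]
bearing_center 0.68 [198. 303. 216. 317.] [0.652 0.481 0.014]
bearing_center 0.57 [243. 313. 265. 335.] [0.536 0.484 0.014]
[0.12824915 0.50906121 0.19655045] [-1.86693049e-05  1.23097367e-01  9.92394597e-01 -4.57229459e-05] 0.5 0.0187
```

View pics/top0.png

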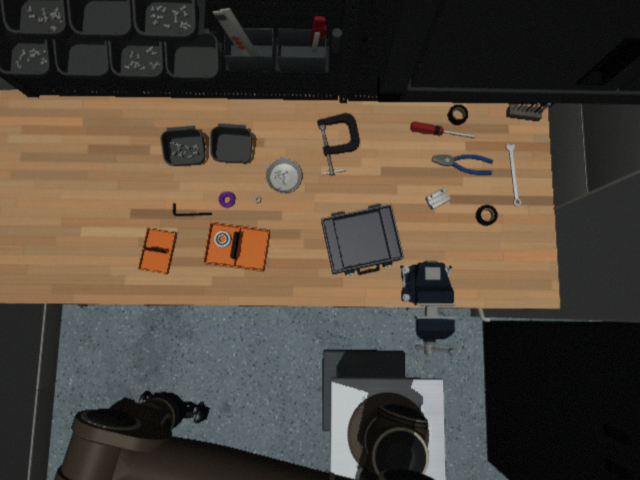

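View pics/scene0.png

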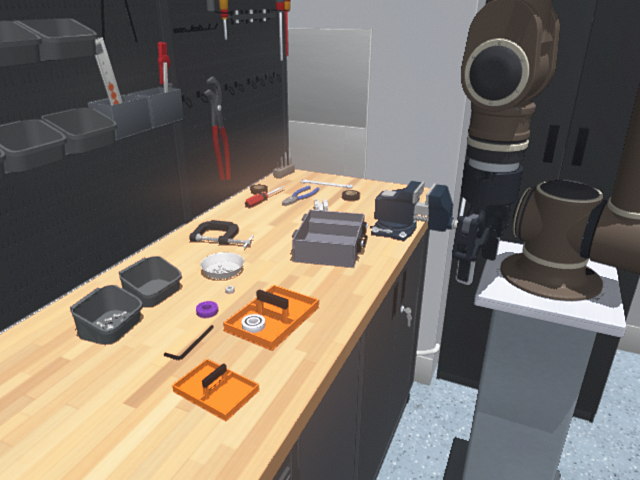

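Top view: the case is at about (362,240), its latches towards the robot and turned about 10°. The block is at (438,198), and the large tray at (237,247) holds the steel bearing at (222,240). The smaller tray and the purple ring are decoys. Next, the orientations from segmentation.

```bash
python3 - <<'E'
from h import *
c=eyes.read_camera("top");im=c["color"];hsv=cv2.cvtColor(im,cv2.COLOR_BGR2HSV)
def rect(m,off,z,n):
    cs,_=cv2.findContours(m.astype(np.uint8),0,2);k=max(cs,key=cv2.contourArea)
    b=cv2.boxPoints(cv2.minAreaRect(k))+np.array(off);P=np.array([ray(c,u,v,z)[:2] for u,v in b])
    e=[P[1]-P[0],P[2]-P[1]]
    print(n,np.round(b,1).tolist(),"ctr",np.round(P.mean(0),4),"len",[round(float(np.linalg.norm(x)),3) for x in e],"ang",[round(float(np.arctan2(x[1],x[0])),3) for x in e])
x0,y0,x1,y1=195,215,280,280
h=hsv[y0:y1,x0:x1];m=(h[...,0]<13)&(h[...,1]>190)&(h[...,2]>100);m=cv2.morphologyEx(m.astype(np.uint8),3,np.ones((3,3)));rect(m,(x0,y0),.015,"tray")
hb=(hsv[225:270,225:250,2]<60);rect(hb,(225,225),.06,"bar")
x0,y0,x1,y1=420,180,460,215
h=hsv[y0:y1,x0:x1];m=(h[...,1]<50)&(h[...,2]>110);rect(m,(x0,y0),.024,"block")
x0,y0,x1,y1=312,195,412,285
h=hsv[y0:y1,x0:x1];m=(h[...,1]<75)&(h[...,2]<140);m=cv2.morphologyEx(m.astype(np.uint8),2,np.ones((9,9)));rect(m,(x0,y0),.064,"case")
A=cv2.resize(im[195:285,312:412],None,fx=5,fy=5,interpolation=cv2.INTER_CUBIC)
B=cv2.resize(im[180:210+5,420:460],None,fx=7,fy=7,interpolation=cv2.INTER_CUBIC)
C=np.zeros((450,800,3),np.uint8);C[:,:500]=A;C[:245,500:780]=B;cv2.imwrite("pics/z.png",C)
E
```

```text
tray [[205.6, 262.8], [210.9, 222.7], [268.5, 230.2], [263.3, 270.3]] ctr [0.5169 0.4353] len [0.118, 0.169] ang [-0.08, -1.688]
bar [[230.0, 258.2], [234.5, 231.2], [240.6, 232.3], [236.1, 259.2]] ctr [0.5145 0.4327] len [0.077, 0.018] ang [-0.123, -1.723]
block [[425.8, 196.6], [444.2, 187.4], [450.2, 199.4], [431.8, 208.6]] ctr [ 0.6674 -0.1494] len [0.062, 0.04] ang [-1.09, -2.703]
case [[320.2, 215.7], [391.3, 200.7], [404.0, 261.3], [332.9, 276.2]] ctr [0.5388 0.0771] len [0.207, 0.176] ang [-1.344, -2.945]
```

View pics/z.png

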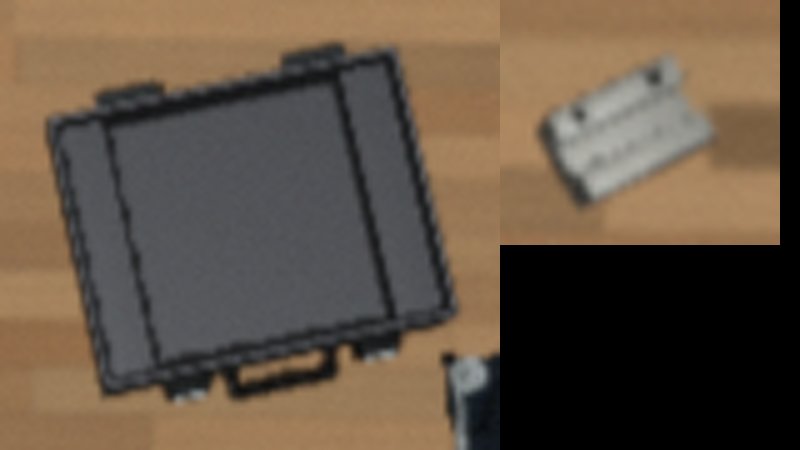

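```bash
cat >> h.py <<'E'
from scipy.spatial.transform import Rotation as Q
def go(p,yaw):
    """needed tool shift (units of 40mm) for TCP p, and twist (0.1rad) so tool y lies along world angle yaw (mod pi)"""
    o=bot.get_obs();R=Q.from_quat(np.roll(o["tcp_rot"],-1)).as_matrix()
    s=R.T@(np.array(p)-o["position"])/.04
    a=np.arctan2(R[1,1],R[0,1]);d=(yaw-a+np.pi/2)%np.pi-np.pi/2
    print("t",round(o["clock"],2),"pos",np.round(o["position"],4),"j",np.round(o["joints"],2),"shift",np.round(s,2),"twist",round(-d/.1,2),"w",round(o["grip_width"],4),"tilt",round(float(np.arccos(-R[2,2])),3))
    Rz=Q.from_rotvec([0,0,-d]).as_matrix();print("shift after twist",np.round(Rz.T@s,2))
E
python3 - <<'E'
from h import *
c=eyes.read_camera("top")
K=np.array([[48,120],[395,48],[455,318],[105,392]])/5+[311.6,194.6]
P=np.array([ray(c,u,v,.064)[:2] for u,v in K]);print(P.round(4),P.mean(0).round(4))
for i,j in((1,0),(2,3),(3,0),(2,1)):e=P[j]-P[i];print(np.linalg.norm(e).round(4),np.arctan2(e[1],e[0]).round(3))
c=eyes.read_camera("scene");s=c["color"]
go([.667,-.15,.2],.46)
E
```

```text
[[ 0.5931  0.1931]
 [ 0.6377 -0.0038]
 [ 0.4837 -0.0364]
 [ 0.4397  0.1593]] [0.5386 0.078 ]
0.202 1.794
0.2006 1.792
0.157 0.217
0.1574 0.209
t 0.65 pos [0.1283 0.5091 0.1966] j [ 1.32  0.13 -0.04  1.41 -0.    1.57] shift [-17.09 -12.69  -0.08] twist 8.64 w 0.0854 tilt 0.0
shift after twist [-20.74   4.75  -0.08]
```

>>> send_rows(commands="-.71 -.53 -.15 0;-.71 -.53 -.15 0;-.71 -.53 -.15 0;-.71 -.53 -.15 0;-.71 -.53 -.15 0;-.71 -.53 -.15 0;-.71 -.53 -.15 0;-.71 -.53 -.15 0;-.71 -.53 -.15 0;-.71 -.53 -.15 0", fingers=0)

```text
clock: 1.48
position: [0.3526, 0.2326, 0.2572]
tcp_rot: [0.0, 0.123, 0.992, 0.0]
force: [0.5, 1.5, -0.8]
grip_width: 0.0852
grasp_force: 0.0
```

>>> send_rows(commands="-.71 -.53 0 0;-.71 -.53 0 0;-.71 -.53 0 0;-.71 -.53 0 0;-.71 -.53 0 0;-.71 -.53 0 0;-.71 -.53 0 0;-.71 -.53 0 0;-.71 -.53 0 0;-.71 -.53 0 0")

```text
clock: 2.32
position: [0.5763, -0.0425, 0.2567]
tcp_rot: [0.0, 0.123, 0.992, 0.0]
force: [0.7, -0.7, 0.5]
grip_width: 0.0853
grasp_force: 0.0
```

>>> send_rows(commands="0 0 0 .86;0 0 0 .86;0 0 0 .86;0 0 0 .86;0 0 0 .86;0 0 0 .86;0 0 0 .86;0 0 0 .86;0 0 0 .86;0 0 0 .86")

```text
clock: 3.15
position: [0.5755, -0.0409, 0.2566]
tcp_rot: [0.0, 0.527, 0.85, -0.0]
force: [-0.8, 0.3, -0.8]
grip_width: 0.0856
grasp_force: 0.0
```

```bash
python3 - <<'E'
from h import *
go([.667,-.15,.15],.46)
E
```

```text
t 3.15 pos [ 0.5755 -0.0409  0.2566] j [-0.07  0.24  0.23  1.56 -0.    1.04] shift [-3.46  0.84  2.66] twist -0.0 w 0.0856 tilt 0.0
shift after twist [-3.46  0.84  2.66]
```

>>> send_rows(commands="-.346 .084 .4 0;-.346 .084 .4 0;-.346 .084 .4 0;-.346 .084 .4 0;-.346 .084 .4 0;-.346 .084 .4 0;-.346 .084 .4 0;-.346 .084 .4 0;-.346 .084 .4 0;-.346 .084 .4 0")

```text
clock: 3.98
position: [0.6681, -0.1504, 0.0953]
tcp_rot: [0.0, 0.526, 0.851, -0.0]
force: [-0.3, 0.0, -0.2]
grip_width: 0.0851
grasp_force: 0.0
```

```bash
python3 - <<'E'
from h import *
go([.667,-.15,.005],.46)
c=eyes.read_camera("top")["color"];d=eyes.read_camera("scene")["color"]
C=np.hstack([cv2.resize(x,(400,400),interpolation=2) for x in(c[160:240,400:480],d[160:240,280:360])]);cv2.imwrite("pics/b1.png",C)
E
```

```text
t 3.98 pos [ 0.6681 -0.1504  0.0953] j [-0.22  0.45  0.16  1.29 -0.    0.89] shift [ 0.02 -0.02  2.26] twist 0.04 w 0.0851 tilt 0.0
shift after twist [ 0.02 -0.02  2.26]
```

View pics/b1.png

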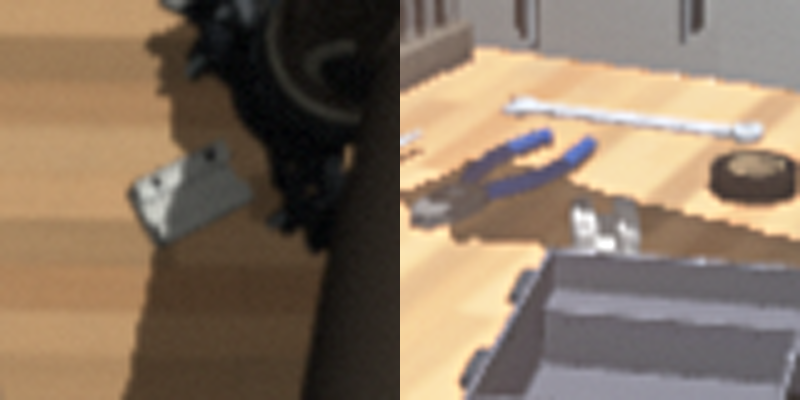

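```bash
python3 - <<'E'
from h import *
for n in("top","scene"):
    c=eyes.read_camera(n);R=Q.from_quat(np.roll(c["rotation"],-1)).as_matrix()
    for p in([.668,-.15,.095],[.668,-.15,.028],[.668,-.15,.2],[.5386,.078,.064],[.5145,.4327,.06]):
        q=R.T@(np.array(p)-c["position"]);print(n,p,np.round([c["cx"]+c["fx"]*q[0]/q[2],c["cy"]+c["fy"]*q[1]/q[2]],1))
    cv2.imwrite(f"pics/{n}1.png",c["color"])
E
```

```text
top [0.668, -0.15, 0.095] [444.2 192.1]
top [0.668, -0.15, 0.028] [438.5 197.5]
top [0.668, -0.15, 0.2] [454.2 182.4]
top [0.5386, 0.078, 0.064] [361.8 238.2]
top [0.5145, 0.4327, 0.06] [235.3 245.2]
scene [0.668, -0.15, 0.095] [320.9 182.5]
scene [0.668, -0.15, 0.028] [320.8 202.7]
scene [0.668, -0.15, 0.2] [321.2 149.1]
scene [0.5386, 0.078, 0.064] [330.8 226.3]
scene [0.5145, 0.4327, 0.06] [274.5 294.4]
```

View pics/scene1.png

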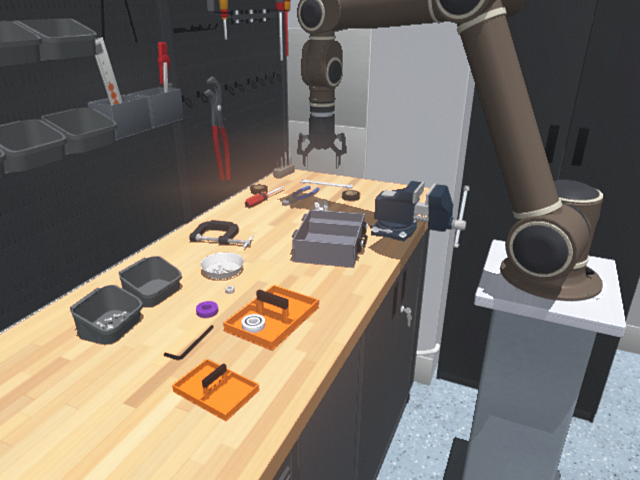

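Scene view: the gripper is above the block, with its tips near (323,166). I'll go partway down and check the height in a close crop.

>>> send_rows(commands="0 0 .15 0;0 0 .15 0;0 0 .15 0;0 0 .15 0;0 0 .15 0;0 0 .15 0;0 0 .15 0;0 0 .15 0;0 0 .15 0;0 0 .15 0")

```text
clock: 5.02
position: [0.6674, -0.1496, 0.0359]
tcp_rot: [-0.0, 0.526, 0.851, -0.0]
force: [-0.0, -0.1, 1.2]
grip_width: 0.0853
grasp_force: 0.0
```

```bash
python3 - <<'E'
from h import *
go([.667,-.15,.005],.46)
c=eyes.read_camera("top")["color"];d=eyes.read_camera("scene")["color"]
C=np.hstack([cv2.resize(x,(400,400),interpolation=2) for x in(c[160:240,400:480],d[140:220,280:360])]);cv2.imwrite("pics/b2.png",C)
E
```

```text
t 5.02 pos [ 0.6674 -0.1496  0.0359] j [-0.22  0.46  0.06  1.17  0.    0.89] shift [-0.01 -0.01  0.77] twist 0.04 w 0.0853 tilt 0.0
shift after twist [-0.01 -0.01  0.77]
```

View pics/b2.png

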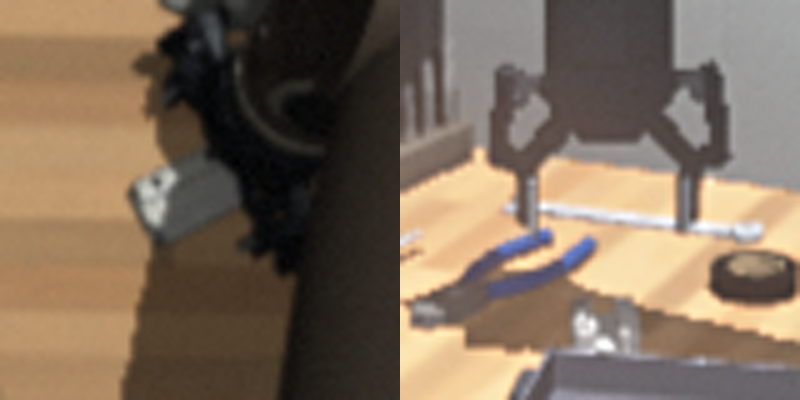

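>>> send_rows(commands="0 0 .08 0;0 0 .08 0;0 0 .08 0;0 0 .08 0;0 0 .08 0;0 0 .08 0;0 0 .08 0;0 0 .08 0;0 0 .08 0;0 0 .05 0")

```text
clock: 5.95
position: [0.6673, -0.1495, 0.0052]
tcp_rot: [-0.0, 0.526, 0.851, -0.0]
force: [0.1, -0.6, -0.4]
grip_width: 0.0853
grasp_force: 0.0
```

```bash
python3 - <<'E'
from h import *
go([.667,-.15,.005],.46)
c=eyes.read_camera("top")["color"];d=eyes.read_camera("scene")["color"]
C=np.hstack([cv2.resize(x,(400,400),interpolation=2) for x in(c[160:240,400:480],d[140:220,280:360])]);cv2.imwrite("pics/b3.png",C)
E
```

```text
t 5.95 pos [ 0.6673 -0.1495  0.0052] j [-0.22  0.48  0.01  1.11  0.    0.89] shift [-0.01 -0.01  0.01] twist 0.04 w 0.0853 tilt 0.0
shift after twist [-0.01 -0.01  0.01]
```

View pics/b3.png

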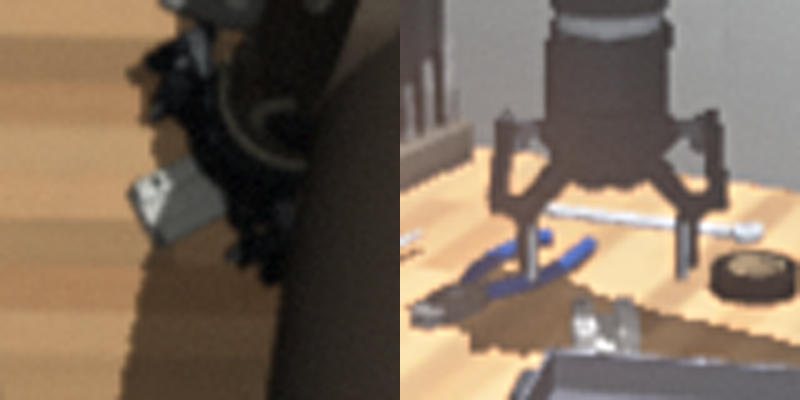

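Top shows the gripper laterally right, but in the scene view the tips look about 30 mm higher than reported. I'll close gently to test this. If the tips are too high they will simply shut empty.

>>> send_rows(commands="0 0 0 0;0 0 0 0;0 0 0 0;0 0 0 0;0 0 0 0;0 0 0 0;0 0 0 0;0 0 0 0;0 0 0 0;0 0 0 0", fingers=1, squeeze=25)

```text
clock: 6.88
position: [0.6675, -0.1496, 0.0058]
tcp_rot: [0.0, 0.526, 0.851, 0.0]
force: [0.2, -0.0, -0.0]
grip_width: -0.0001
grasp_force: 0.0
```

```bash
python3 - <<'E'
from h import *
o=bot.get_obs();print(o["force"],o["grip_width"],o["grasp_force"])
d=eyes.read_camera("scene")["color"];c=eyes.read_camera("top")["color"]
C=np.hstack([cv2.resize(x,(400,400),interpolation=2) for x in(c[160:240,400:480],d[140:220,280:360])]);cv2.imwrite("pics/b4.png",C)
E
```

```text
[ 0.22351622 -0.00444805 -0.01743092] -6.260424422719166e-05 0.0
```

View pics/b4.png

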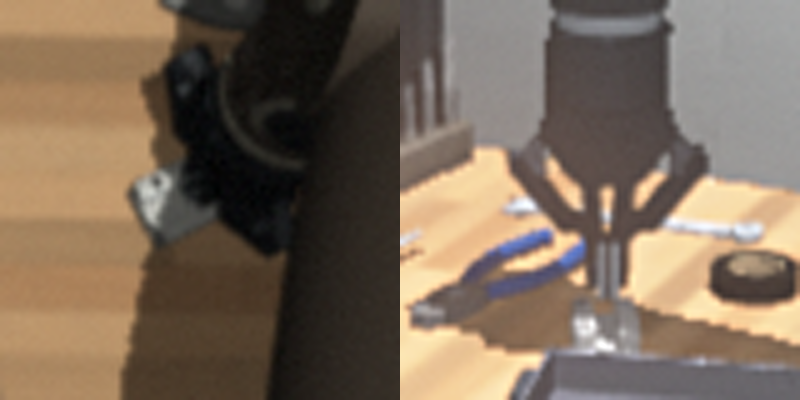

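Shut, the tips are at (321.6,199.6), but the reported TCP should appear at row 209. So the tool is truly about 33 mm higher than reported. I'll check this against the start picture.

```bash
python3 - <<'E'
from h import *
c=eyes.read_camera("scene");R=Q.from_quat(np.roll(c["rotation"],-1)).as_matrix()
def pr(p):
    q=R.T@(np.array(p)-c["position"]);return np.round([c["cx"]+c["fx"]*q[0]/q[2],c["cy"]+c["fy"]*q[1]/q[2]],1)
for p in([.6675,-.1496,.0058],[.6675,-.1496,.038],[.6675,-.1496,.043],[.128,.509,.21],[.128,.509,.243]):print(p,pr(p))
im=cv2.imread("pics/scene0.png")[200:300,420:520];im=cv2.resize(im,(400,400),interpolation=2)
b=cv2.resize(cv2.imread("pics/top0.png")[370:450,120:220],(400,320),interpolation=2)
C=np.zeros((400,800,3),np.uint8);C[:,:400]=im;C[:320,400:]=b;cv2.imwrite("pics/s0.png",C)
E
```

```text
[0.6675, -0.1496, 0.0058] [320.8 209.4]
[0.6675, -0.1496, 0.038] [320.9 199.8]
[0.6675, -0.1496, 0.043] [320.9 198.3]
[0.128, 0.509, 0.21] [473.3 290.7]
[0.128, 0.509, 0.243] [476.4 271.5]
```

View pics/s0.png

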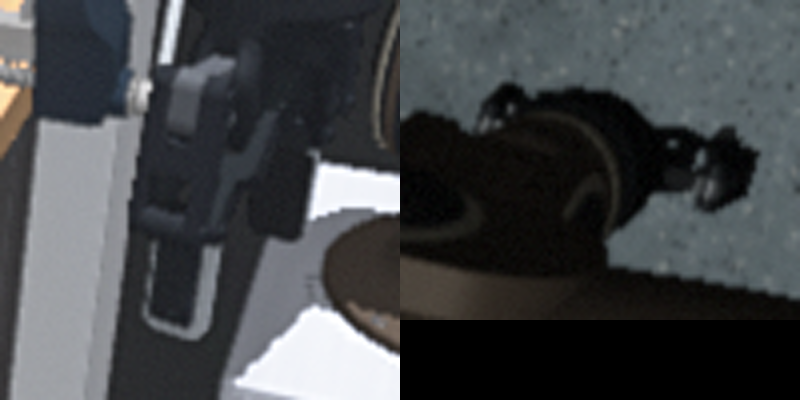

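The start picture shows the same offset, so true height = reported z + 0.033, with lateral readings fine. I'll open, go down 32 mm and grasp.

>>> send_rows(commands="0 0 0 0;0 0 0 0;0 0 0 0;0 0 0 0;0 0 0 0;0 0 0 0;0 0 0 0;0 0 0 0;0 0 0 0;0 0 0 0", fingers=0)

```text
clock: 7.87
position: [0.6674, -0.1496, 0.0058]
tcp_rot: [0.0, 0.526, 0.851, 0.0]
force: [-0.5, -0.0, -0.4]
grip_width: 0.0858
grasp_force: 0.0
```

>>> send_rows(commands="0 0 .08 0;0 0 .08 0;0 0 .08 0;0 0 .08 0;0 0 .08 0;0 0 .08 0;0 0 .08 0;0 0 .08 0;0 0 .08 0;0 0 .08 0")

```text
clock: 8.7
position: [0.6674, -0.1495, -0.0265]
tcp_rot: [-0.0, 0.526, 0.851, 0.0]
force: [0.5, -0.4, -0.3]
grip_width: 0.0854
grasp_force: 0.0
```

>>> send_rows(commands="0 0 0 0;0 0 0 0;0 0 0 0;0 0 0 0;0 0 0 0;0 0 0 0;0 0 0 0;0 0 0 0;0 0 0 0;0 0 0 0", fingers=1, squeeze=40)

```text
clock: 9.53
position: [0.6678, -0.1497, -0.0257]
tcp_rot: [0.0, 0.526, 0.851, 0.0]
force: [0.1, 0.7, 3.6]
grip_width: 0.0394
grasp_force: 42.9
```

>>> send_rows(commands="0 0 -.3 0;0 0 -.3 0;0 0 -.3 0;0 0 -.3 0;0 0 -.3 0;0 0 -.3 0;0 0 -.3 0;0 0 -.3 0;0 0 -.3 0;0 0 -.3 0")

```text
clock: 10.37
position: [0.6674, -0.1495, 0.0951]
tcp_rot: [0.0, 0.526, 0.851, 0.0]
force: [-0.3, -0.7, -2.4]
grip_width: 0.0388
grasp_force: 42.2
```

>>> send_rows(commands="0 0 0 .25;0 0 0 .25;0 0 0 .25;0 0 0 .25;0 0 0 .25;0 0 0 .25;0 0 0 .25;0 0 0 .25;0 0 0 .25;0 0 0 .25")

```text
clock: 11.2
position: [0.6674, -0.1496, 0.0938]
tcp_rot: [-0.0, 0.629, 0.778, -0.0]
force: [0.1, -0.4, -2.6]
grip_width: 0.0391
grasp_force: 42.3
```

```bash
python3 - <<'E'
from h import *
go([.5386,.078,-.02],.214)
E
```

```text
t 11.2 pos [ 0.6674 -0.1496  0.0938] j [-0.22  0.44  0.16  1.28  0.    1.14] shift [ 6.24 -1.95  2.84] twist -0.03 w 0.0391 tilt 0.0
shift after twist [ 6.24 -1.94  2.84]
```

>>> send_rows(commands=".624 -.195 0 0;.624 -.195 0 0;.624 -.195 0 0;.624 -.195 0 0;.624 -.195 0 0;.624 -.195 0 0;.624 -.195 0 0;.624 -.195 0 0;.624 -.195 0 0;.624 -.195 0 0")

```text
clock: 12.03
position: [0.5376, 0.0788, 0.0941]
tcp_rot: [0.0, 0.628, 0.778, 0.0]
force: [0.3, -0.3, -1.9]
grip_width: 0.039
grasp_force: 42.2
```

>>> send_rows(commands="0 0 .2 0;0 0 .2 0;0 0 .2 0;0 0 .2 0;0 0 .2 0;0 0 .2 0;0 0 .2 0;0 0 .2 0;0 0 .2 0;0 0 .2 0")

```text
clock: 12.87
position: [0.5382, 0.0776, 0.0129]
tcp_rot: [-0.0, 0.628, 0.778, -0.0]
force: [0.1, -0.4, -2.5]
grip_width: 0.0389
grasp_force: 42.2
```

```bash
python3 - <<'E'
from h import *
go([.5386,.078,-.0205],.214);o=bot.get_obs();print(o["force"],o["grasp_force"])
E
```

```text
t 12.87 pos [0.5382 0.0776 0.0129] j [ 0.14  0.22 -0.33  1.02  0.    1.5 ] shift [0.01 0.01 0.84] twist -0.0 w 0.0389 tilt 0.0
shift after twist [0.01 0.01 0.84]
[ 0.07354424 -0.3830948  -2.49914974] 42.245161682367325
```

>>> send_rows(commands="0 0 .08 0;0 0 .08 0;0 0 .08 0;0 0 .08 0;0 0 .08 0;0 0 .08 0;0 0 .08 0;0 0 .08 0;0 0 .08 0;0 0 .08 0")

```text
clock: 13.7
position: [0.5382, 0.0778, -0.0185]
tcp_rot: [0.0, 0.628, 0.779, 0.0]
force: [-0.8, -0.2, -2.2]
grip_width: 0.0389
grasp_force: 42.2
```

>>> send_rows(commands="0 0 .01 0;0 0 .01 0;0 0 .01 0;0 0 .01 0;0 0 0 0;0 0 0 0;0 0 0 0;0 0 0 0;0 0 0 0;0 0 0 0")

```text
clock: 14.53
position: [0.5382, 0.0778, -0.0198]
tcp_rot: [0.0, 0.628, 0.779, 0.0]
force: [-0.8, -0.2, -1.8]
grip_width: 0.039
grasp_force: 42.2
```

>>> send_rows(commands="0 0 .01 0;0 0 .01 0;0 0 .01 0;0 0 .01 0;0 0 .005 0;0 0 0 0;0 0 0 0;0 0 0 0;0 0 0 0;0 0 0 0")

```text
clock: 15.37
position: [0.5382, 0.0778, -0.0216]
tcp_rot: [0.0, 0.628, 0.779, 0.0]
force: [-0.1, 0.8, -2.4]
grip_width: 0.0391
grasp_force: 42.2
```

>>> send_rows(commands="0 0 0 0;0 0 0 0;0 0 0 0;0 0 0 0;0 0 0 0;0 0 0 0;0 0 0 0;0 0 0 0;0 0 0 0;0 0 0 0", fingers=0)

```text
clock: 16.2
position: [0.5382, 0.0778, -0.0216]
tcp_rot: [0.0, 0.628, 0.779, -0.0]
force: [-0.6, -0.2, 0.0]
grip_width: 0.0851
grasp_force: 0.0
```

>>> send_rows(commands="0 0 -.45 0;0 0 -.45 0;0 0 -.45 0;0 0 -.45 0;0 0 -.45 0;0 0 -.45 0;0 0 -.45 0;0 0 -.45 0;0 0 -.45 0;0 0 -.45 0")

```text
clock: 17.03
position: [0.5381, 0.0778, 0.1593]
tcp_rot: [0.0, 0.628, 0.779, -0.0]
force: [0.8, 0.1, -0.0]
grip_width: 0.0855
grasp_force: 0.0
```

```bash
python3 - <<'E'
from h import *
go([.5155,.4335,.10],-.105+np.pi/2)
E
```

```text
t 17.03 pos [0.5381 0.0778 0.1593] j [ 0.14  0.16 -0.08  1.33 -0.    1.5 ] shift [8.81 1.34 1.48] twist -12.52 w 0.0855 tilt 0.0
shift after twist [1.49 8.79 1.48]
```

>>> send_rows(commands=".881 .134 0 0;.881 .134 0 0;.881 .134 0 0;.881 .134 0 0;.881 .134 0 0;.881 .134 0 0;.881 .134 0 0;.881 .134 0 0;.881 .134 0 0;.881 .134 0 0")

```text
clock: 17.87
position: [0.5153, 0.4352, 0.1583]
tcp_rot: [0.0, 0.628, 0.779, -0.0]
force: [0.6, -0.8, -0.2]
grip_width: 0.0856
grasp_force: 0.0
```

>>> send_rows(commands="0 0 0 -.65;0 0 0 -.65;0 0 0 -.65;0 0 0 -.65;0 0 0 -.65;0 0 0 -.65;0 0 0 -.65;0 0 0 -.65;0 0 0 -.65;0 0 0 -.65")

```text
clock: 18.7
position: [0.5157, 0.4335, 0.1582]
tcp_rot: [-0.0, 0.345, 0.939, -0.0]
force: [-0.3, 0.6, 0.0]
grip_width: 0.0851
grasp_force: 0.0
```

>>> send_rows(commands="0 0 .2 -.6;0 0 .2 -.6;0 0 .2 -.6;0 0 .2 -.6;0 0 .2 -.6;0 0 .2 -.6;0 0 .2 -.6;0 0 .2 -.6;0 0 .2 -.6;0 0 .2 -.6")

```text
clock: 19.53
position: [0.5157, 0.4335, 0.0778]
tcp_rot: [-0.0, 0.052, 0.999, -0.0]
force: [-0.0, -0.7, -0.1]
grip_width: 0.0856
grasp_force: 0.0
```

```bash
python3 - <<'E'
from h import *
go([.5155,.4335,-.003],-.105+np.pi/2)
c=eyes.read_camera("scene")["color"];t=eyes.read_camera("top")["color"]
cv2.imwrite("pics/c1.png",np.hstack([cv2.resize(c[180:360,200:380],(400,400),interpolation=2),cv2.resize(t[190:290,310:410],(400,400),interpolation=2)]))
E
```

```text
t 19.53 pos [0.5157 0.4335 0.0778] j [0.7  0.43 0.1  1.24 0.   0.8 ] shift [0.   0.   2.02] twist 0.01 w 0.0856 tilt 0.0
shift after twist [0.   0.   2.02]
```

View pics/c1.png

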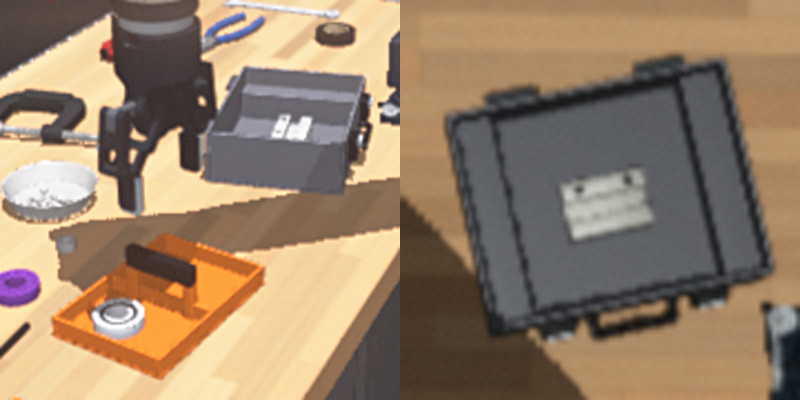

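Block sits flat between the steps, centred. The gripper is above the tray handle, so I'll go down and grip.

>>> send_rows(commands="0 0 .15 0;0 0 .15 0;0 0 .15 0;0 0 .15 0;0 0 .15 0;0 0 .15 0;0 0 .15 0;0 0 .15 0;0 0 .15 0;0 0 .15 0")

```text
clock: 20.47
position: [0.5157, 0.4335, 0.0178]
tcp_rot: [-0.0, 0.053, 0.999, -0.0]
force: [-0.2, 0.3, 0.5]
grip_width: 0.0854
grasp_force: 0.0
```

>>> send_rows(commands="0 0 .1 0;0 0 .1 0;0 0 .1 0;0 0 .1 0;0 0 .1 0;0 0 0 0;0 0 0 0;0 0 0 0;0 0 0 0;0 0 0 0")

```text
clock: 21.3
position: [0.5159, 0.4337, -0.0013]
tcp_rot: [0.0, 0.053, 0.999, 0.0]
force: [-0.5, -0.5, -0.4]
grip_width: 0.0851
grasp_force: 0.0
```

>>> send_rows(commands="0 0 0 0;0 0 0 0;0 0 0 0;0 0 0 0;0 0 0 0;0 0 0 0;0 0 0 0;0 0 0 0;0 0 0 0;0 0 0 0", fingers=1, squeeze=80)

```text
clock: 22.13
position: [0.5159, 0.4338, -0.0012]
tcp_rot: [0.0, 0.053, 0.999, 0.0]
force: [0.2, 0.6, 3.5]
grip_width: 0.0103
grasp_force: 78.8
```

>>> send_rows(commands="0 0 -.05 0;0 0 -.1 0;0 0 -.2 0;0 0 -.3 0;0 0 -.4 0;0 0 -.5 0;0 0 -.5 0;0 0 -.4 0;0 0 -.3 0;0 0 -.1 0")

```text
clock: 22.97
position: [0.5167, 0.4343, 0.1161]
tcp_rot: [0.002, 0.053, 0.999, 0.001]
force: [-0.2, 0.0, -3.7]
grip_width: 0.0109
grasp_force: 78.0
```

>>> send_rows(commands="0 0 -.05 -.1;0 0 0 -.4;0 0 0 -.5;0 0 0 -.5;0 0 0 -.5;0 0 0 -.5;0 0 0 -.4;0 0 0 -.2;0 0 0 -.1;0 0 0 0")

```text
clock: 23.8
position: [0.5155, 0.4333, 0.1139]
tcp_rot: [-0.0, -0.106, 0.994, -0.0]
force: [0.2, -0.9, -2.3]
grip_width: 0.0104
grasp_force: 78.0
```

```bash
python3 - <<'E'
from h import *
go([.5386,.078,.043],.214+np.pi/2);o=bot.get_obs();print(o["force"],o["moment"])
c=eyes.read_camera("scene");c=eyes.read_camera("scene");hsv=cv2.cvtColor(c["color"],cv2.COLOR_BGR2HSV)
for l in("tray_handle","bearing_center"):print(l,[(round(b["p"],2),np.round(b["rect"])) for b in finder.boxes_of(c,l)])
E
```

```text
t 23.8 pos [0.5155 0.4333 0.1139] j [ 0.7   0.42  0.17  1.32 -0.    0.49] shift [ 1.31 -8.8   1.78] twist -0.01 w 0.0104 tilt 0.001
shift after twist [ 1.32 -8.8   1.78]
[ 0.16718716 -0.85485532 -2.34977738] [-0.04391421 -0.04331497  0.02775048]
tray_handle [(0.77, array([230., 241., 313., 298.])), (0.76, array([173., 360., 258., 422.]))]
bearing_center [(0.62, array([246., 267., 272., 284.])), (0.52, array([198., 304., 218., 318.]))]
```

>>> send_rows(commands=".015 -.1 0 0;.03 -.2 0 0;.05 -.35 0 0;.075 -.5 0 0;.09 -.6 0 0;.09 -.6 0 0;.09 -.6 0 0;.09 -.6 0 0;.09 -.6 0 0;.09 -.6 0 0")

```text
clock: 24.83
position: [0.5279, 0.2393, 0.1146]
tcp_rot: [0.0, -0.106, 0.994, -0.0]
force: [0.3, 0.6, -2.8]
grip_width: 0.0107
grasp_force: 78.1
```

>>> send_rows(commands=".09 -.6 0 0;.09 -.6 0 0;.09 -.6 0 0;.09 -.6 0 0;.075 -.5 0 0;.07 -.45 0 0;.05 -.35 0 0;.03 -.2 0 0;.015 -.1 0 0;0 -.05 0 0")

```text
clock: 25.67
position: [0.5388, 0.0775, 0.1146]
tcp_rot: [0.0, -0.106, 0.994, 0.0]
force: [0.5, 0.1, -3.5]
grip_width: 0.0107
grasp_force: 78.1
```

```bash
python3 - <<'E'
from h import *
go([.5386,.078,.04],.214+np.pi/2);o=bot.get_obs();print(o["force"],o["moment"],o["grasp_force"])
c=eyes.read_camera("top");im=c["color"];hsv=cv2.cvtColor(im,cv2.COLOR_BGR2HSV)
x0,y0,x1,y1=290,170,430,300;h=hsv[y0:y1,x0:x1]
m=((h[...,0]<13)&(h[...,1]>170)&(h[...,2]>60)).astype(np.uint8)
v,u=np.nonzero(m);print("orange",len(u),u.min()+x0,u.max()+x0,v.min()+y0,v.max()+y0)
k=cv2.convexHull(np.stack([u,v],1).astype(np.int32));ap=cv2.approxPolyDP(k,4,True)[:,0]+[x0,y0]
for p in ap:print(p,ray(c,*p,.137)[:2].round(3))
d=ray(c,321,240,.137)
for l in("tray_handle","bearing_center"):print(l,[(round(b["p"],2),np.round(b["rect"])) for b in finder.boxes_of(c,l)])
# expected tray corner pixels
R=Q.from_quat(np.roll(c["rotation"],-1)).as_matrix();Y=Q.from_rotvec([0,0,.214]).as_matrix()
for s in((1,1),(1,-1),(-1,-1),(-1,1)):
    q=R.T@(Y@[s[0]*.06,s[1]*.087,0]+[.5386,.078,.137]-c["position"]);print(np.round([c["cx"]+c["fx"]*q[0]/q[2],c["cy"]+c["fy"]*q[1]/q[2]],1))
E
```

```text
t 25.67 pos [0.5388 0.0775 0.1146] j [ 0.14  0.17 -0.16  1.23  0.   -0.07] shift [0.   0.01 1.87] twist -0.02 w 0.0107 tilt 0.0
shift after twist [0.   0.01 1.87]
[ 0.48073196  0.06976896 -3.52233974] [-0.03519679  0.02118411  0.00161646] 78.13528418540955
orange 919 329 370 213 261
[370 254] [0.486 0.062]
[338 261] [0.466 0.147]
[329 220] [0.576 0.172]
[356 213] [0.596 0.1  ]
tray_handle [(0.96, array([136., 228., 173., 274.]))]
bearing_center [(0.67, array([336., 224., 353., 241.])), (0.51, array([218., 190., 237., 206.]))]
[327.7 218.9]
[390.9 206.4]
[400.8 249.7]
[336.8 262.7]
```

The tray is over the case with corners within about 1 px of expected, and the bearing is inside. Lowering.

>>> send_rows(commands="0 0 .05 0;0 0 .1 0;0 0 .2 0;0 0 .2 0;0 0 .2 0;0 0 .2 0;0 0 .2 0;0 0 .2 0;0 0 .15 0;0 0 .1 0")

```text
clock: 26.65
position: [0.5386, 0.0783, 0.0492]
tcp_rot: [-0.001, -0.106, 0.994, -0.0]
force: [0.5, 0.6, -2.8]
grip_width: 0.0108
grasp_force: 78.1
```

>>> send_rows(commands="0 0 .05 0;0 0 .05 0;0 0 .03 0;0 0 .03 0;0 0 .03 0;0 0 .02 0;0 0 .02 0;0 0 .01 0;0 0 0 0;0 0 0 0")

```text
clock: 27.48
position: [0.5391, 0.0784, 0.0409]
tcp_rot: [0.0, -0.106, 0.994, 0.0]
force: [-0.2, 0.0, -3.5]
grip_width: 0.0105
grasp_force: 78.1
```

>>> send_rows(commands="0 0 .01 0;0 0 .01 0;0 0 .01 0;0 0 .01 0;0 0 0 0;0 0 0 0;0 0 0 0;0 0 0 0;0 0 0 0;0 0 0 0")

```text
clock: 28.32
position: [0.539, 0.0784, 0.0392]
tcp_rot: [-0.0, -0.106, 0.994, 0.0]
force: [-0.1, 0.5, -2.2]
grip_width: 0.0105
grasp_force: 78.1
```

>>> send_rows(commands="0 0 .01 0;0 0 .01 0;0 0 .01 0;0 0 0 0;0 0 0 0;0 0 0 0;0 0 0 0;0 0 0 0;0 0 0 0;0 0 0 0")

```text
clock: 29.15
position: [0.5391, 0.0784, 0.0387]
tcp_rot: [0.0, -0.106, 0.994, -0.0]
force: [-3.6, -0.2, 6.2]
grip_width: 0.0108
grasp_force: 79.3
```

>>> send_rows(commands="0 0 0 0;0 0 0 0;0 0 0 0;0 0 0 0;0 0 0 0;0 0 0 0;0 0 0 0;0 0 0 0;0 0 0 0;0 0 0 0", fingers=0)

```text
clock: 29.98
position: [0.539, 0.0784, 0.038]
tcp_rot: [-0.0, -0.106, 0.994, -0.0]
force: [0.4, -0.2, 0.3]
grip_width: 0.0855
grasp_force: 0.0
```

>>> send_rows(commands="0 0 -.2 0;0 0 -.4 0;0 0 -.5 0;0 0 -.5 0;0 0 -.5 0;0 0 -.5 0;0 0 -.5 0;0 0 -.5 0;0 0 -.4 0;0 0 -.2 0")

```text
clock: 30.82
position: [0.5397, 0.0785, 0.209]
tcp_rot: [0.002, -0.106, 0.994, 0.0]
force: [0.1, -0.4, 0.1]
grip_width: 0.0856
grasp_force: 0.0
```

>>> send_rows(commands="0 .7 0 0;0 .7 0 0;0 .7 0 0;0 .7 0 0;0 .7 0 0;0 .7 0 0;0 .7 0 0;0 .7 0 0;0 .7 0 0;0 .7 0 0")

```text
clock: 31.65
position: [0.4791, 0.3533, 0.2058]
tcp_rot: [-0.0, -0.106, 0.994, -0.0]
force: [1.4, 0.3, -0.2]
grip_width: 0.0853
grasp_force: 0.0
```

```bash
python3 - <<'E'
from h import *
c=eyes.read_camera("top");im=c["color"];hsv=cv2.cvtColor(im,cv2.COLOR_BGR2HSV)
x0,y0,x1,y1=300,180,425,290;h=hsv[y0:y1,x0:x1]
m=((h[...,0]<13)&(h[...,1]>170)&(h[...,2]>60)).astype(np.uint8);m=cv2.morphologyEx(m,2,np.ones((2,2)))
v,u=np.nonzero(m);r=cv2.minAreaRect(np.stack([u+x0,v+y0],1).astype(np.int32));b=cv2.boxPoints(r)
P=np.array([ray(c,*p,.055)[:2] for p in b]);ctr=P.mean(0);Y=Q.from_rotvec([0,0,.214]).as_matrix()[:2,:2]
print(b.round(1).tolist(),"ctr",ctr,"in case",Y.T@(ctr-[.5386,.078]))
for i in(0,1):e=P[i+1]-P[i];print(np.linalg.norm(e),np.arctan2(e[1],e[0]))
for l in("tray_handle","bearing_center","parts_case"):print(l,[(round(q["p"],2),np.round(q["rect"])) for q in finder.boxes_of(c,l)])
s=eyes.read_camera("scene");R=Q.from_quat(np.roll(s["rotation"],-1)).as_matrix()
q=R.T@(np.array([.5386,.078,.089])-s["position"]);print("bar expected",s["cx"]+s["fx"]*q[0]/q[2],s["cy"]+s["fy"]*q[1]/q[2])
print([(round(q["p"],2),np.round(q["rect"])) for q in finder.boxes_of(s,"tray_handle")]);cv2.imwrite("pics/f.png",s["color"])
g=cv2.cvtColor(s["color"],cv2.COLOR_BGR2HSV)[190:280,280:385];mm=(g[...,0]<13)&(g[...,1]>170)&(g[...,2]>60);v,u=np.nonzero(mm);print("scene orange",len(u),u.min()+280,u.max()+280,v.min()+190,v.max()+190)
E
```

```text
[[327.8999938964844, 224.60000610351562], [387.29998779296875, 212.6999969482422], [395.6000061035156, 253.89999389648438], [336.20001220703125, 265.79998779296875]] ctr [0.53744729 0.07733066] in case [-0.00126857 -0.00040927]
0.17339764804880314 -1.3557805458930499
0.12013292182764014 -2.9526722502899196
tray_handle [(0.9, array([137., 227., 173., 274.])), (0.75, array([324., 214., 395., 267.]))]
bearing_center [(0.54, array([334., 225., 355., 246.]))]
parts_case [(0.57, array([320., 202., 405., 274.]))]
bar expected 330.98303351507485 217.56792981019876
[(0.73, array([173., 360., 257., 420.])), (0.58, array([302., 213., 360., 243.]))]
scene orange 492 301 356 214 242
```

The tray is seated: contact force was felt on lowering, it is centred within 2 mm, and its size matches at rim height. The bearing is inside and the gripper is clear.

```bash
python3 -c "
from rig import job
print(job.close_job())"
```

```text
the job is handed in; nothing more can be done
None
```

I handed the job in, with no verdict returned: the block lies flat between the steps, and the tray, bearing still in it, rests on both steps within about 2 mm of centre.

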